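# Level the tilting marquetry jig and pin it

## Robot

A 6-joint arm with a two-finger parallel gripper is mounted at the origin on the work surface. World frame = base frame: x ahead of the robot, y to its left, z up, the work surface at z = 0. Lengths are in m, angles in rad, forces in N, time in s.
With the tool pointing down it reaches from about 0.4 to 0.825 m from the base axis. Payload 7 kg.
Tool frame: the origin (TCP) lies at the centre of the arm's flange, where the gripper is bolted on; the fingertips stand 178 mm ahead of it and the grasp point (between the pads) lies arm.tcp_to_grasp ahead of it (arm.tcp_to_grasp is the distance from the TCP to the grasp point, in m); z points along the fingers, y is the direction in which the jaws open and shut (so a half turn about z gives the same grasp; the last joint's range is limited). The gripper opens to 88 mm and grips with 3 to 60 N. Pads are 19 mm wide; open, the fingers measure 130 mm over their backs; the gripper's body (78 mm by 193 mm) begins 47 mm behind the grasp point.
Start: joints at [1.461, 0.359, 0.012, 0, -1.224, -0.288], TCP at [0.261, 0.622, 0.405] pointing down, gripper open.
Joint ranges: [-3.07, 3.07], [-1.43, 2.12], [-1.02, 1.25], [-3.03, 1.67], [-3.05, -0], [-3.03, 3.03]. Speed limits (rad/s): [2.39, 2.39, 3.01, 3.14, 3.14, 3.14].

## Interface

Orientations are given as [roll, pitch, yaw] about the fixed x, y, z axes, in that order (R = Rz(yaw) Ry(pitch) Rx(roll)).
In Python, from station import arm gives the robot as it stands.
- The arm moves only by the tool move_arm, never from a script. Its argument "deltas" is a list of rows, each a list of 6 numbers: the shift along the world's x, y, z in mm, then the turn, a rotation vector about the world's x, y, z in degrees. In form: [[tx, ty, tz, ax, ay, az], ...]. A call has exactly 5 rows; each row shifts and turns the commanded pose from where the row before left it; what a row does not reach is not made up. A row lasts 1/12 s, in which the tool goes at most 41.7 mm and 7.16 degrees, less where a joint would pass 70% of its speed; a pose out of reach is approached as far as the arm can. A call with a gripper value outside its range is refused whole. "claw" is the closure in counts, from 0 (fully open) to 255 (shut), set as the call begins (left out, the last holds). The fingers move at their own pace and stop on an object; "squeeze" is the grip in N (left out, the last holds). Time passes only in rows, so rows that do not move let the fingers close, or fill a call up. It gives the time, the measured TCP pose, the force and the opening at its end, in the units of the state.
- arm.get_state(): the state, without advancing time (a new reading comes with each control period).
- arm.grab_frame(name): name is "scene" or "top" or "wrist"; returns the picture (400x640x3 uint8, red, green, blue); there is no depth.
- arm.calibration(name): a dict with "intrinsics" (3x3 intrinsics, pixels), "k1" (the pictures are not rectified: a ray, as slopes to the right and down, at radius r is drawn at 1 + k1 r^2 times it, then the intrinsics apply), "T" (4x4, takes a point from camera to world coordinates); the wrist camera has in their place "mount" (4x4, takes a point from camera to tool coordinates, whose origin is the TCP and whose axes are the flange's). Camera axes: x right, y up, looking along -z (the intrinsics and any distortion apply to the point x, -y, -z); pixel columns grow to the right and rows downward; lengths in m; the calibration is good to about 2 mm. A picture is of the moment at which its call begins: read the wrist's pose just before it. calibration takes no time and is no camera call.
- arm.job_done(): hands the job in, once; it reports no verdict.
Trained networks look in the newest picture that a camera, given by its name, has taken for a name from the list of things; names that differ only in an ending like _2 or _b are one class to them, and where a whole thing is asked for, a point or a joint stands for the part that bears it (a point fixed in the world has none). Each returns a list of dicts, best first, with "score" (0 to 1); they miss things now and then, are a little off and sometimes report something else, mostly with a low value. They report only what shows in the picture. A call takes as long as a camera call.
- arm.spot_in(thing, camera): "xy" ([column, row] in pixels, amid what is visible of it).
- arm.masks_of(thing, camera): "pixels" (400x640 bool, what is visible of it) and "xy" ([column, row] in pixels, amid what is visible of it).
- arm.spot_point(thing, camera): "xy" ([column, row] in pixels: a listed point, or the origin of a listed thing).
The state is a dict: "t": time; "q": joint angles; "qd": joint speeds; "joint_efforts": joint torques, N m; "eef_pos": TCP position; "ee_rot": TCP orientation; "force": force on the tool from outside, world axes, zero at the start; "moment": the same for the moment, N m; "width": finger opening in m.
Only numpy, scipy, OpenCV 4.12 (cv2) and the standard library are available. Lean on these libraries where they do the work, as an engineer would, in place of code of your own. Each camera call takes 0.05 s, during which the arm holds its last target. There are 200 camera calls.

## Task

The inlaid plywood panel of the trunnion jig is standing tilted. Push its raised, yellow-edged side down until the panel lies level on its stop, then take the blue-handled pin from the rest on the turntable (not the black-handled one) and put it fully home through the hole in the jig's bridge, so that it stands in the notch below and locks the panel. Let go of the pin and leave the panel level.

Things in the scene. Friction and masses are not known exactly. Their poses are not given: they have to be found in the camera images.
- jig_tilt (a joint): Tilt of the jig's inlaid plywood panel (190 x 145 x 14 mm): 0 = level, on its stop; grows to 1.08 rad as the yellow-edged side rises. Stiff hinge: stays where left, about 4 N at the yellow strip moves it. The shaft runs along y of lock_hole, 72 mm straight below it (105 mm above the bench). A grey quadrant turning with the panel blocks the pin unless the panel is level.
- press_strip (a point): Middle of the yellow strip (20 x 145 mm) on the top face (and edge) along the panel's raised side, where to push. Moves with the panel, 84 mm from the shaft (x) and 7 mm above it (z). Axes: x from shaft to yellow side, y along the shaft, z out of the top face. With the panel level it lies in the frame of lock_hole at x +84, y -115, z -65 mm.
- lock_hole (a point): Centre of the 20 mm round hole (4 mm chamfer) in the top face of the aluminium bridge bar, 177 mm above the bench. Bar 176 (x) x 50 (y) x 10 mm on two posts, over the grey quadrant with its 24 mm notch. z up, x level towards the jig's yellow side, y along the shaft away from the panel. The jig is fixed to the bench.
- blue_pin_grip (a point): Centre of the blue handle (diameter 24, 46 mm long) of the round steel pin, 94 mm long; z runs up the pin. Below the handle a collar (32 x 6 mm), then a 14 mm shaft, 42 mm long, foot tapered. Point: 71 mm above the foot, 29 mm above the collar's underside. 0.12 kg. Stands loose in a dark wooden rest (top 84 mm above the bench); the same pin with a black handle stands 90 mm away.

How it is judged:
On the way:
1. the panel is swung down level on its stop (value of joint jig_tilt below 0.17 rad), for 0.2 s.
At the end, for the whole second after the job is handed in: The panel is level within 10 degrees, and the blue-handled pin stands upright (within 10 degrees) in the bridge hole, within 12 mm of its centre, its collar down on the bridge within 8 mm, released and at rest (value of joint jig_tilt below 0.17 rad and horizontal distance between blue_pin_grip and lock_hole below 0.012 m and z of blue_pin_grip in the frame of lock_hole between 0.015 and 0.037 m and angle between blue_pin_grip's own z axis and vertical below 0.17 rad and linear speed of blue_pin below 0.02 m/s and velocity of joint jig_tilt below 0.1 rad/s); the robot touches nothing.
It also fails if it takes over 48 s, if anything falls off the work surface, if the arm or the gripper's body presses on something with over 40 N, if the wrist force passes 120 N, or if a joint passes its speed limit or range.

## Working session

There is one attempt and no reset: what is moved stays moved. The work goes in short steps, Python scripts to look and compute and a tool call to move; the robot and the scene stay as the last step left them, time stands still between calls to the robot, and variables do not carry over. Pictures are saved under pics/ and viewed, about 8 in all and at most 12, crops included, and the job is handed in when it is done.

Besides the shell and the picture viewer there is one more tool, called after "Request:" in YAML: its name, and indented under it one key for each argument. move_arm: Moves the arm, as the interface text tells. Its arguments: {"type":"object","properties":{"deltas":{"type":"array","items":{"type":"array","items":{"type":"number"}}},"claw":{"type":"number"},"squeeze":{"type":"number"}},"required":["deltas"]}

```bash
mkdir -p pics; cat > h.py <<'E'
import numpy as np, cv2
from station import arm
from scipy.spatial.transform import Rotation as R
def cam(name):
    c=arm.calibration(name)
    if 'T' in c and c['T'] is not None: T=np.array(c['T'])
    else:
        s=arm.get_state(); W=np.eye(4); W[:3,:3]=R.from_euler('xyz',s['ee_rot']).as_matrix(); W[:3,3]=s['eef_pos']
        T=W@np.array(c['mount'])
    return np.array(c['intrinsics']),c['k1'],T
def ray(C,px):
    K,k1,T=C
    d=cv2.undistortPoints(np.array([[px]],float),K,np.array([k1,0,0,0.]))[0,0]
    v=T[:3,:3]@np.array([d[0],-d[1],-1]); return T[:3,3],v/np.linalg.norm(v)
def onz(C,px,z):
    o,v=ray(C,px); return o+v*(z-o[2])/v[2]
def proj(C,P):
    K,k1,T=C; P=np.atleast_2d(P); p=(P-T[:3,3])@T[:3,:3]; p=p*[1,-1,-1]
    return cv2.projectPoints(p,np.zeros(3),np.zeros(3),K,np.array([k1,0,0,0.]))[0][:,0]
def tri(rs):
    A=sum(np.eye(3)-np.outer(v,v) for o,v in rs); b=sum((np.eye(3)-np.outer(v,v))@o for o,v in rs); return np.linalg.solve(A,b)
def snap(name,f=None):
    C=cam(name); im=arm.grab_frame(name)
    if f: cv2.imwrite('pics/'+f,cv2.cvtColor(im,cv2.COLOR_RGB2BGR))
    return C,im
E
cat > a.py <<'E'
from h import *
s=arm.get_state(); print(s, arm.tcp_to_grasp)
D={}
for n in ('scene','top'):
    C,im=snap(n,n+'1.png'); D[n]=C
    print(n,C[2][:3,3])
    for t in ('press_strip','lock_hole','blue_pin_grip'):
        for q in arm.spot_point(t,n)[:3]: print(n,t,np.round(q['xy']),round(q['score'],2),onz(C,q['xy'],{'press_strip':.15,'lock_hole':.177,'blue_pin_grip':.12}[t]).round(3))
E
python3 a.py; python3 -c "
import cv2,numpy as np
"
```

```text
{'t': 0.0, 'q': array([ 1.46110307e+00,  3.59382312e-01,  1.10853825e-02, -3.11938689e-04,
       -1.22410128e+00, -2.88104904e-01]), 'qd': array([ 0.00077242, -0.00035055,  0.00024661, -0.00147007, -0.00033089,
        0.00045458]), 'joint_efforts': array([ 8.32399819e-04, -5.82725751e+01,  2.93051648e+01,  6.99758291e+00,
        6.78404438e-03, -1.48048230e-04]), 'eef_pos': array([0.26141853, 0.62212371, 0.40374384]), 'ee_rot': array([ 3.13997346e+00, -1.74033734e-04, -3.97904251e-01]), 'force': array([ 0.75189279,  0.25196394, -0.38261428]), 'moment': array([-0.01913457, -0.01600339, -0.03721294]), 'width': 0.08773726022773405} 0.1593
scene [ 0.88657617 -0.38302643  0.85532147]
scene press_strip [356. 161.] 0.8 [0.563 0.261 0.15 ]
scene lock_hole [375. 131.] 0.58 [0.555 0.362 0.177]
scene blue_pin_grip [264. 293.] 0.53 [ 0.603 -0.153  0.12 ]
scene blue_pin_grip [354. 160.] 0.17 [0.542 0.286 0.12 ]
top [0.41574285 0.05937417 1.0833589 ]
top press_strip [221. 180.] 0.59 [0.579 0.25  0.15 ]
top lock_hole [169. 190.] 0.71 [0.55  0.359 0.177]
top blue_pin_grip [384. 177.] 0.68 [ 0.595 -0.145  0.12 ]
```

View pics/scene1.png

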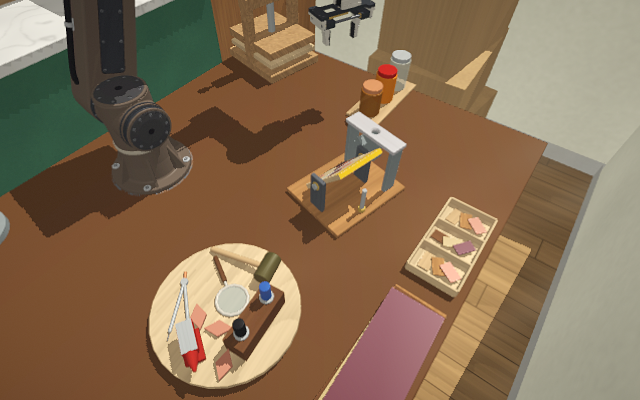

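View pics/top1.png

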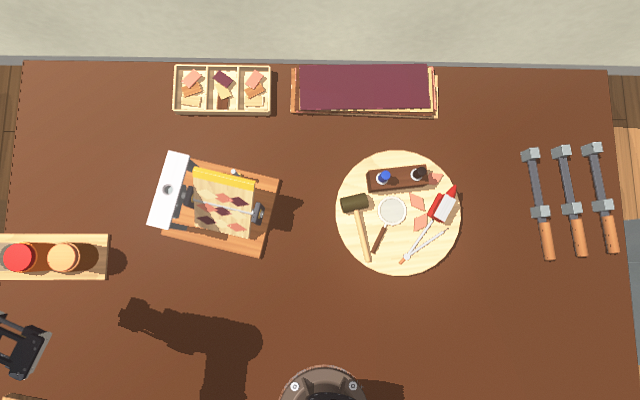

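The scene view shows the hole at about (375,130), the blue pin at (265,291) and the black pin at (240,327). The top view shows the hole at (168,189), the blue pin at (384,177), and the yellow edge on the world +x side. The networks agree with both pictures.

```bash
cat > b.py <<'E'
from h import *
S=cam('scene');T=cam('top')
for t,a,b in (('strip',(356,161),(221,180)),('hole',(375.5,130.5),(168,189.5)),('pin',(264.5,291),(384,177))):
    r=[ray(S,a),ray(T,b)]; p=tri(r); print(t,p.round(4),'resid',[round(np.linalg.norm(np.cross(p-o,v))*1e3,1) for o,v in r])
a=onz(T,(154.5,228),.177);b=onz(T,(180.5,153),.177);d=b-a;print('bar',np.linalg.norm(d),'mid',(a+b)/2,'ang',np.degrees(np.arctan2(d[1],d[0])))
a=onz(T,(419,174),.113);b=onz(T,(384,177),.113);print('pins',a,b,np.linalg.norm(a-b))
L=(b+a)/2
# strip ends from yellow mask
im=arm.grab_frame('top');h=cv2.cvtColor(im,cv2.COLOR_RGB2HSV);m=cv2.inRange(h,(22,170,150),(32,255,255));m[:, :180]=0;m[:,270:]=0
ys,xs=np.nonzero(m);print('yellow',xs.min(),xs.max(),ys.min(),ys.max(),xs.mean(),ys.mean())
E
python3 b.py
```

```text
strip [0.5735 0.2435 0.1695] resid [np.float64(2.4), np.float64(2.4)]
hole [0.5531 0.3647 0.1744] resid [np.float64(1.7), np.float64(1.7)]
pin [ 0.5968 -0.1464  0.1081] resid [np.float64(0.7), np.float64(0.7)]
bar 0.1796448177726571 mid [0.55027541 0.36328107 0.177     ] ang -16.07632461983522
pins [ 0.60357344 -0.23432089  0.113     ] [ 0.59534054 -0.14588901  0.113     ] 0.08881429180484252
yellow 235 253 180 189 246.85714285714286 185.14285714285714
```

Request:
move_arm:
  deltas:
    - [10,-12,16,0,0,-5.5]
    - [20,-25,16,0,0,-5.5]
    - [21,-26,16,0,0,-5.5]
    - [21,-26,10,0,0,-5.5]
    - [21,-26,0,0,0,-5.5]
  claw: 255

```text
t: 0.87
eef_pos: [0.3554, 0.5064, 0.4656]
ee_rot: [-3.138, 0.001, -0.882]
force: [0.2, 0.0, 0.1]
width: 0.0601
```

Request:
move_arm:
  deltas:
    - [22,-27,0,0,0,-5.5]
    - [22,-27,0,0,0,-5.5]
    - [22,-27,0,0,0,-5.5]
    - [22,-27,0,0,0,-5.5]
    - [22,-27,0,0,0,-5.5]

```text
t: 1.28
eef_pos: [0.4652, 0.3707, 0.463]
ee_rot: [-3.141, 0.0, -1.362]
force: [-0.2, 0.4, -0.2]
width: 0.0264
```

Request:
move_arm:
  deltas:
    - [22,-27,0,0,0,-5.5]
    - [22,-27,0,0,0,-5.5]
    - [22,-27,0,0,0,-5.5]
    - [22,-27,-10,0,0,-5.5]
    - [20,-26,-10,0,0,-6.2]

```text
t: 1.7
eef_pos: [0.5735, 0.2367, 0.4433]
ee_rot: [-3.14, 0.002, -1.854]
force: [0.4, 0.4, -0.3]
width: 0.0009
```

```bash
cat > c.py <<'E'
from h import *
C,im=snap('wrist','w1.png')
for t,z in (('press_strip',.17),('lock_hole',.177)):
    for q in arm.spot_point(t,'wrist')[:2]: print(t,np.round(q['xy']),round(q['score'],2),onz(C,q['xy'],z).round(4))
E
python3 c.py
```

```text
press_strip [317. 206.] 0.6 [0.5762 0.2394 0.17  ]
```

View pics/w1.png

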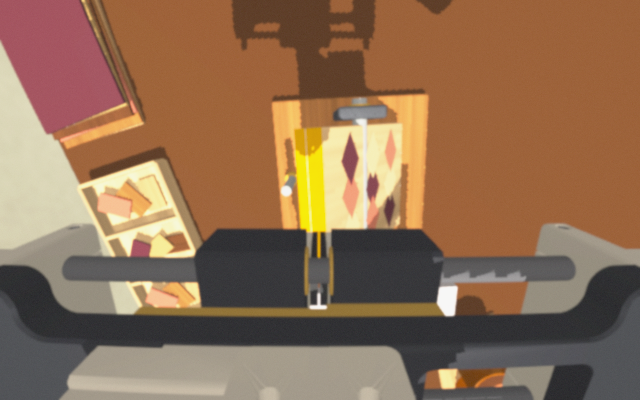

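Request:
move_arm:
  deltas:
    - [0,0,-17,0,0,0]
    - [0,0,-17,0,0,0]
    - [0,0,-17,0,0,0]
    - [0,0,-17,0,0,0]
    - [0,0,-10,0,0,0]

```text
t: 2.27
eef_pos: [0.5717, 0.239, 0.3633]
ee_rot: [3.141, -0.001, -1.848]
force: [-0.4, -0.1, -1.0]
width: 0.0006
```

Request:
move_arm:
  deltas:
    - [2,-1,-5,0,0,0]
    - [4,-1,-6,0,0,0]
    - [4,-1,-6,0,0,0]
    - [4,-1,-6,0,0,0]
    - [4,-1,-6,0,0,0]

```text
t: 2.68
eef_pos: [0.592, 0.2334, 0.3376]
ee_rot: [-3.138, 0.002, -1.849]
force: [0.9, -1.9, 5.6]
width: 0.0003
```

Request:
move_arm:
  deltas:
    - [3,-1,-6,0,0,0]
    - [2,-1,-6,0,0,0]
    - [2,-1,-6,0,0,0]
    - [2,0,-6,0,0,0]
    - [1,0,-5,0,0,0]

```text
t: 3.1
eef_pos: [0.6015, 0.2305, 0.3073]
ee_rot: [-3.14, 0.002, -1.85]
force: [1.3, 0.1, 2.9]
width: 0.0006
```

Request:
move_arm:
  deltas:
    - [0,0,-5,0,0,0]
    - [0,0,-5,0,0,0]
    - [0,0,-4,0,0,0]
    - [0,0,-2,0,0,0]
    - [0,0,-1,0,0,0]

```text
t: 3.52
eef_pos: [0.6005, 0.2304, 0.2904]
ee_rot: [-3.141, -0.0, -1.849]
force: [-2.7, -2.1, 15.9]
width: 0.0006
```

Request:
move_arm:
  deltas:
    - [0,0,-1,0,0,0]
    - [0,0,-1,0,0,0]
    - [0,0,0,0,0,0]
    - [0,0,0,0,0,0]
    - [0,0,0,0,0,0]

```text
t: 3.93
eef_pos: [0.6003, 0.2303, 0.2903]
ee_rot: [-3.14, 0.001, -1.849]
force: [-4.9, -1.5, 21.0]
width: 0.0005
```

Request:
move_arm:
  deltas:
    - [0,0,10,0,0,0]
    - [0,0,25,0,0,0]
    - [0,-10,33,0,0,2]
    - [0,-25,33,0,0,3]
    - [0,-33,10,0,0,3]
  claw: 0

```text
t: 4.35
eef_pos: [0.6007, 0.1633, 0.4029]
ee_rot: [-3.138, 0.002, -1.705]
force: [1.5, -0.7, 1.6]
width: 0.0282
```

Request:
move_arm:
  deltas:
    - [0,-36,0,0,0,3]
    - [0,-36,0,0,0,3]
    - [0,-36,0,0,0,3]
    - [0,-36,0,0,0,2]
    - [0,-36,0,0,0,2]

```text
t: 4.77
eef_pos: [0.5994, -0.0192, 0.3978]
ee_rot: [3.139, 0.001, -1.481]
force: [0.1, 0.1, -0.1]
width: 0.0616
```

Request:
move_arm:
  deltas:
    - [-2,-36,0,0,0,0]
    - [-2,-30,0,0,0,0]
    - [0,-20,0,0,0,0]
    - [0,-5,0,0,0,0]
    - [0,0,0,0,0,0]

```text
t: 5.18
eef_pos: [0.5958, -0.1099, 0.3977]
ee_rot: [3.139, 0.001, -1.486]
force: [0.0, -0.1, -0.3]
width: 0.0874
```

```bash
cat > d.py <<'E'
from h import *
import sys
C,im=snap('wrist',sys.argv[1])
for q in arm.spot_point('blue_pin_grip','wrist')[:3]: print(np.round(q['xy']),round(q['score'],2),onz(C,q['xy'],.113).round(4))
for q in arm.masks_of('blue_pin_grip','wrist')[:2]: print('mask',np.round(q['xy']),q['pixels'].sum(),round(q['score'],2))
s=arm.get_state();print(s['eef_pos'],s['ee_rot'],s['q'],proj(C,[s['eef_pos'][0],s['eef_pos'][1],.113]))
C,im=snap('top','t2.png')
for q in arm.spot_point('press_strip','top')[:2]: print('strip',np.round(q['xy']),round(q['score'],2),onz(C,q['xy'],.112).round(4))
E
python3 d.py w2.png
```

```text
[317. 164.] 0.96 [ 0.5991 -0.1445  0.113 ]
mask [318. 163.] 835 0.65
[ 0.5963685  -0.10783436  0.39819759] [ 3.14055708e+00  4.50451343e-04 -1.48295488e+00] [ 1.42955841e-01  2.50885831e-01 -1.55670468e-01 -5.51551581e-04
 -1.16524927e+00 -5.48963022e-02] [[317.00137954 201.45871162]]
strip [228. 172.] 0.97 [0.6042 0.2415 0.112 ]
```

View pics/w2.png

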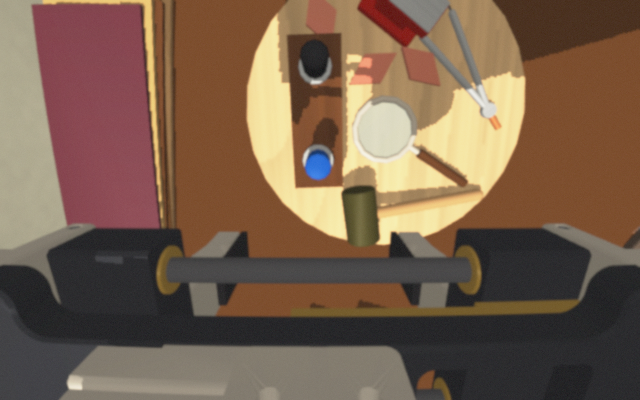

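Request:
move_arm:
  deltas:
    - [1,-19,0,0,0,0]
    - [0,-19,-10,0,0,0]
    - [0,0,-20,0,0,0]
    - [0,0,-20,0,0,0]
    - [0,0,-20,0,0,0]

```text
t: 5.85
eef_pos: [0.5975, -0.146, 0.3281]
ee_rot: [-3.141, 0.0, -1.483]
force: [-0.3, -0.5, -0.0]
width: 0.0875
```

```bash
python3 d.py w3.png
```

```text
[317. 227.] 0.55 [ 0.5983 -0.1437  0.113 ]
mask [315. 223.] 1806 0.66
[ 0.59724515 -0.14590972  0.32748419] [ 3.13826301e+00  1.69891702e-04 -1.48229768e+00] [ 7.76050265e-02  3.20582869e-01 -2.29372036e-01 -1.56399422e-04
 -1.02417272e+00  1.09754238e-02] [[319.12061663 224.19627994]]
strip [228. 173.] 0.71 [0.6027 0.2393 0.112 ]
```

Consistent within about 2 mm. I'll descend and grasp.

Request:
move_arm:
  deltas:
    - [0,1,-13,0,0,0]
    - [0,0,-13,0,0,0]
    - [0,0,-13,0,0,0]
    - [0,0,-8,0,0,0]
    - [0,0,-4,0,0,0]

```text
t: 6.52
eef_pos: [0.5977, -0.1455, 0.2778]
ee_rot: [-3.141, -0.0, -1.483]
force: [-0.7, -0.1, 0.3]
width: 0.0875
```

Request:
move_arm:
  deltas:
    - [0,0,0,0,0,0]
    - [0,0,0,0,0,0]
    - [0,0,0,0,0,0]
    - [0,0,0,0,0,0]
    - [0,0,0,0,0,0]
  claw: 255
  squeeze: 30

```text
t: 6.93
eef_pos: [0.5977, -0.1457, 0.2783]
ee_rot: [-3.141, -0.0, -1.483]
force: [-0.5, 0.1, -0.3]
width: 0.0601
```

Request:
move_arm:
  deltas:
    - [0,0,0,0,0,0]
    - [0,0,0,0,0,0]
    - [0,0,0,0,0,0]
    - [0,0,0,0,0,0]
    - [0,0,0,0,0,0]

```text
t: 7.35
eef_pos: [0.5975, -0.1458, 0.2776]
ee_rot: [3.142, -0.0, -1.483]
force: [-0.4, 0.3, 1.5]
width: 0.0267
```

Request:
move_arm:
  deltas:
    - [0,0,0,0,0,0]
    - [0,0,0,0,0,0]
    - [0,0,3,0,0,0]
    - [0,0,10,0,0,0]
    - [0,0,20,0,0,0]

```text
t: 7.77
eef_pos: [0.5968, -0.1456, 0.3092]
ee_rot: [3.138, 0.001, -1.484]
force: [-0.5, -0.0, -1.3]
width: 0.0233
```

Request:
move_arm:
  deltas:
    - [0,0,30,0,0,0]
    - [0,0,35,0,0,0]
    - [0,0,35,0,0,0]
    - [0,10,25,0,0,0]
    - [0,25,15,0,0,0]

```text
t: 8.18
eef_pos: [0.5974, -0.1123, 0.4554]
ee_rot: [-3.137, -0.001, -1.486]
force: [0.8, 0.5, -1.9]
width: 0.0232
```

Request:
move_arm:
  deltas:
    - [-2,36,0,0,0,0]
    - [-3,38,0,0,0,0]
    - [-3,38,0,0,0,0]
    - [-3,38,0,0,0,0]
    - [-3,38,0,0,0,0]

```text
t: 8.6
eef_pos: [0.5827, 0.0787, 0.4517]
ee_rot: [-3.141, 0.0, -1.484]
force: [1.1, 1.0, -1.5]
width: 0.0238
```

Request:
move_arm:
  deltas:
    - [-3,38,0,0,0,0]
    - [-3,38,0,0,0,0]
    - [-3,38,0,0,0,0]
    - [-3,38,0,0,0,0]
    - [-3,38,0,0,0,0]

```text
t: 9.02
eef_pos: [0.5677, 0.2689, 0.4517]
ee_rot: [-3.141, 0.0, -1.483]
force: [0.7, -0.9, -0.8]
width: 0.0234
```

Request:
move_arm:
  deltas:
    - [-3,38,0,0,0,0]
    - [-3,38,0,0,0,0]
    - [-3,38,0,0,0,0]
    - [-3,30,0,0,0,0]
    - [-2,15,0,0,0,0]

```text
t: 9.43
eef_pos: [0.5535, 0.4296, 0.4505]
ee_rot: [3.141, -0.0, -1.481]
force: [-1.0, -0.6, -2.1]
width: 0.0237
```

```bash
cat > e.py <<'E'
from h import *
import sys
s=arm.get_state();print(s['eef_pos'],s['ee_rot'],s['q'])
C,im=snap('wrist',sys.argv[1])
for q in arm.spot_point('lock_hole','wrist')[:3]: print('w hole',np.round(q['xy'],1),round(q['score'],2),onz(C,q['xy'],.177).round(4))
rs=[]
for n in ('scene','top'):
    c,im=snap(n,n+sys.argv[1])
    for q in arm.spot_point('lock_hole',n)[:2]: print(n,'hole',np.round(q['xy'],1),round(q['score'],2),onz(c,q['xy'],.177).round(4))
    for q in arm.spot_point('blue_pin_grip',n)[:1]: print(n,'pin',np.round(q['xy'],1),round(q['score'],2)); rs.append(ray(c,q['xy']))
    for q in arm.spot_point('press_strip',n)[:1]: print(n,'strip',np.round(q['xy'],1),round(q['score'],2),onz(c,q['xy'],.112).round(4))
if len(rs)==2: print('pin',tri(rs))
E
python3 e.py w4.png
```

```text
[0.55354604 0.42963221 0.45052387] [ 3.14119161e+00 -1.58308543e-05 -1.48122382e+00] [ 9.37199510e-01  3.79670869e-01  1.46685348e-01 -2.98226897e-04
 -1.33808808e+00 -8.47558195e-01]
w hole [324.2 130.3] 0.93 [0.5543 0.3628 0.177 ]
scene hole [371.7 131.7] 0.57 [0.5498 0.3531 0.177 ]
scene pin [395.9  84.3] 0.65
scene strip [364.5 186.9] 0.82 [0.6136 0.2274 0.112 ]
top hole [171.  189.4] 0.89 [0.5516 0.3558 0.177 ]
top pin [118.4 180.3] 0.59
top strip [226.1 171.1] 0.63 [0.6077 0.245  0.112 ]
pin [0.55598738 0.42880084 0.28332845]
```

View pics/w4.png

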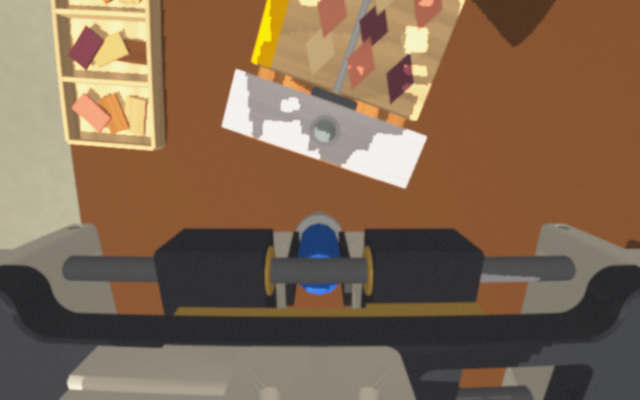

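The hole is at (324,130), between panel and pin, centred in the bar, which gives (0.554, 0.363). The panel looks level and the pin is held upright. I'll go above the hole next.

Request:
move_arm:
  deltas:
    - [0,-18,0,0,0,0]
    - [0,-22,0,0,0,0]
    - [0,-19,0,0,0,0]
    - [0,-7,-14,0,0,0]
    - [0,0,-12,0,0,0]

```text
t: 10.35
eef_pos: [0.5547, 0.3581, 0.4257]
ee_rot: [-3.14, 0.002, -1.485]
force: [-0.1, 0.9, -2.0]
width: 0.0237
```

```bash
cat > f.py <<'E'
from h import *
import sys
s=arm.get_state();print(s['eef_pos'],s['ee_rot'])
a=[]
for n in ('scene','top'):
    C,im=snap(n); p=proj(C,[.554,.363,.21])[0].astype(int)
    y0,x0=max(p[1]-45,0),max(p[0]-60,0)
    a.append(cv2.resize(im[y0:y0+90,x0:x0+120],(780,585),interpolation=cv2.INTER_CUBIC)[:,:390*2])
b=np.hstack([cv2.resize(x,(400,300)) for x in a]); cv2.imwrite('pics/'+sys.argv[1],cv2.cvtColor(b,cv2.COLOR_RGB2BGR))
E
python3 f.py c1.png
```

```text
[0.55469618 0.35811296 0.42565814] [-3.13992689e+00  1.60069495e-03 -1.48542182e+00]
```

View pics/c1.png

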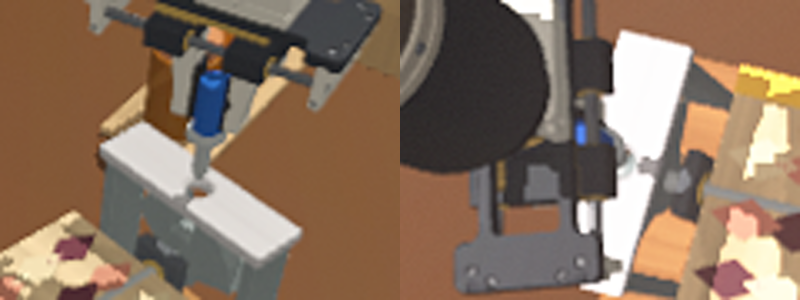

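```bash
cat > g.py <<'E'
from h import *
from scipy.optimize import least_squares
C=cam('scene');p=proj(C,[.554,.363,.21])[0].astype(int);o=np.array([max(p[0]-60,0),max(p[1]-45,0)])
s=arm.get_state();e=np.array(s['eef_pos']);print(e)
f=lambda z:(proj(C,e+[0,0,z])[0]-o)*10/3
print('expected vertical: handle top',f(-.1643+.023),'collar',f(-.1643-.026),'foot',f(-.1643-.071),'hole',(proj(C,[[.554,.363,.177],[.555,.358,.177]])-o)*10/3)
for dy in (-.01,.01): print('foot shifted y',dy,(proj(C,e+[0,dy,-.235])[0]-o)*10/3)
for dx in (-.01,.01): print('foot shifted x',dx,(proj(C,e+[dx,0,-.235])[0]-o)*10/3)
E
python3 g.py
```

```text
[0.55413272 0.35950778 0.42233365]
expected vertical: handle top [213.94298025  78.0323416 ] collar [204.36271356 131.57603138] foot [196.20417375 177.19969354] hole [[196.55114356 184.58590739]
 [194.43180076 188.37091233]]
foot shifted y -0.01 [189.7798028 183.5228983]
foot shifted y 0.01 [202.67037476 170.35358355]
foot shifted x -0.01 [185.41926246 171.95361383]
foot shifted x 0.01 [207.17510103 181.89478314]
```

Request:
move_arm:
  deltas:
    - [0,2,0,0,0,0]
    - [0,0,-4,0,0,0]
    - [0,0,-4,0,0,0]
    - [0,0,-4,0,0,0]
    - [0,0,-3,0,0,0]

```text
t: 10.87
eef_pos: [0.5544, 0.3626, 0.409]
ee_rot: [3.141, -0.0, -1.483]
force: [-0.0, -0.2, -0.8]
width: 0.0237
```

Request:
move_arm:
  deltas:
    - [0,0,-3,0,0,0]
    - [0,0,-3,0,0,0]
    - [0,0,-3,0,0,0]
    - [0,0,-1,0,0,0]
    - [0,0,0,0,0,0]

```text
t: 11.28
eef_pos: [0.5544, 0.3622, 0.3993]
ee_rot: [3.141, -0.0, -1.483]
force: [0.7, -0.8, -1.6]
width: 0.0234
```

Request:
move_arm:
  deltas:
    - [0,0,-4,0,0,0]
    - [0,0,-4,0,0,0]
    - [0,0,-4,0,0,0]
    - [0,0,-3,0,0,0]
    - [0,0,-2,0,0,0]

```text
t: 11.7
eef_pos: [0.5544, 0.3622, 0.3819]
ee_rot: [3.141, -0.0, -1.483]
force: [-0.5, -0.2, -0.7]
width: 0.0235
```

Request:
move_arm:
  deltas:
    - [0,0,-3,0,0,0]
    - [0,0,-3,0,0,0]
    - [0,0,-2,0,0,0]
    - [0,0,-2,0,0,0]
    - [0,0,0,0,0,0]

```text
t: 12.12
eef_pos: [0.5544, 0.3622, 0.3721]
ee_rot: [3.141, -0.0, -1.483]
force: [-0.9, 0.4, -1.7]
width: 0.024
```

Request:
move_arm:
  deltas:
    - [0,0,-1,0,0,0]
    - [0,0,-1,0,0,0]
    - [0,0,-1,0,0,0]
    - [0,0,0,0,0,0]
    - [0,0,0,0,0,0]

```text
t: 12.53
eef_pos: [0.5545, 0.3623, 0.3707]
ee_rot: [-3.141, 0.0, -1.483]
force: [-3.4, -0.8, 6.3]
width: 0.0233
```

```bash
python3 f.py c2.png
```

```text
[0.55448766 0.36228518 0.37067241] [-3.14066299e+00  4.90059235e-04 -1.48312636e+00]
```

View pics/c2.png

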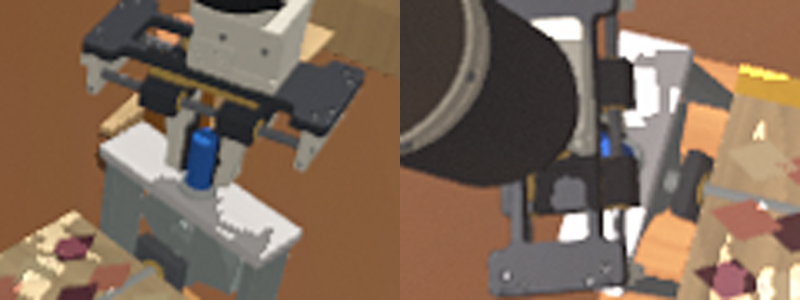

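The collar is seated on the bridge: there is contact force at the expected height of 0.3707. I'll release and lift straight up.

Request:
move_arm:
  deltas:
    - [0,0,0,0,0,0]
    - [0,0,0,0,0,0]
    - [0,0,0,0,0,0]
    - [0,0,0,0,0,0]
    - [0,0,0,0,0,0]
  claw: 0

```text
t: 13.05
eef_pos: [0.5545, 0.3623, 0.3694]
ee_rot: [3.141, -0.0, -1.483]
force: [-0.2, 0.1, -0.4]
width: 0.0512
```

Request:
move_arm:
  deltas:
    - [0,0,0,0,0,0]
    - [0,0,0,0,0,0]
    - [0,0,0,0,0,0]
    - [0,0,5,0,0,0]
    - [0,0,15,0,0,0]

```text
t: 13.47
eef_pos: [0.5541, 0.362, 0.3878]
ee_rot: [3.138, -0.002, -1.484]
force: [-0.3, 1.0, -0.5]
width: 0.0835
```

Request:
move_arm:
  deltas:
    - [0,0,20,0,0,0]
    - [0,0,25,0,0,0]
    - [0,20,25,0,0,0]
    - [0,25,20,0,0,0]
    - [0,25,0,0,0,0]

```text
t: 13.88
eef_pos: [0.555, 0.4325, 0.4865]
ee_rot: [-3.134, 0.005, -1.484]
force: [0.4, 0.6, 0.9]
width: 0.0874
```

Request:
move_arm:
  deltas:
    - [0,25,0,0,0,0]
    - [0,15,0,0,0,0]
    - [0,5,0,0,0,0]
    - [0,0,0,0,0,0]
    - [0,0,0,0,0,0]

```text
t: 14.3
eef_pos: [0.5545, 0.477, 0.4796]
ee_rot: [3.141, -0.0, -1.483]
force: [0.5, -0.4, 0.8]
width: 0.0875
```

```bash
python3 f.py c3.png; cat > k.py <<'E'
from h import *
rs=[]
for n in ('scene','top','wrist'):
    C,im=snap(n)
    for t,z in (('blue_pin_grip',.206),('press_strip',.112)):
        for q in arm.spot_point(t,n)[:1]:
            print(n,t,np.round(q['xy'],1),round(q['score'],2),onz(C,q['xy'],z).round(4))
            if 'pin' in t: rs.append(ray(C,q['xy']))
print('tri pin',tri(rs), arm.get_state()['t'])
E
python3 k.py
```

```text
[0.55447173 0.47701525 0.47958583] [ 3.14136980e+00 -4.57333523e-04 -1.48317087e+00]
scene blue_pin_grip [380.  120.4] 0.68 [0.5584 0.3735 0.206 ]
scene press_strip [366.  185.9] 0.83 [0.6149 0.2326 0.112 ]
top blue_pin_grip [161.7 186.4] 0.77 [0.5539 0.367  0.206 ]
top press_strip [226.6 169.6] 0.91 [0.6115 0.2439 0.112 ]
wrist blue_pin_grip [325.8  76.9] 0.9 [0.558  0.3658 0.206 ]
tri pin [0.55728933 0.36726675 0.20885463] 14.85
```

View pics/c3.png

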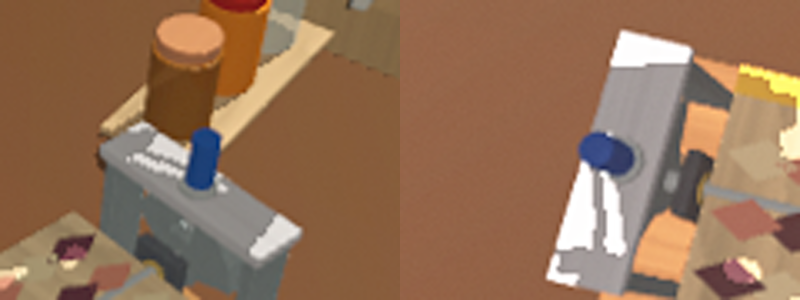

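The picture shows the pin upright in the bridge with its collar down, the panel level and the gripper clear. I'll hand the job in.

```bash
python3 -c "
from station import arm
arm.job_done()"
```

```text
the job is handed in; nothing more can be done
```

The job is handed in. I pushed the panel down level, put the blue-handled pin through the bridge hole until its collar rested on the bridge, and let go. The robot's clock read about 15 s of the 48 s allowed, and `job_done` gives no verdict.

- **Panel:** I pressed the yellow strip with closed fingers until it met its stop. The fingertips were then at z ≈ 0.112 m, with about 21 N reading. I did not measure the tilt angle directly.
- **Insertion:** The pin went in without resistance, so the quadrant's notch was lined up. The collar touched down at TCP z ≈ 0.371 m with about 6 N, matching the expected 0.370 m.
- **Last look:** After release, the pictures show the pin upright with its collar on the bridge, the panel level, and the gripper clear.
- **Pin position:** Using all three cameras, the handle centre is at (0.557, 0.367, 0.209) m. That is about 5 mm horizontally from the hole I measured, and 32 mm above the bridge against an ideal 29 mm. Both are within the limits.
- **Disagreements:** The cameras differed by up to about 8 mm on the pin and 12 mm on the strip. The scene camera's hole reading while the pin hung nearby was about 10 mm off in y from the wrist camera's. I steered by the wrist camera.

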